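# Lay out the beard kit around the amber bottle

## Robot

A 6-joint arm with a two-finger parallel gripper is mounted at the origin on the work surface. World frame = base frame: x ahead of the robot, y to its left, z up, the work surface at z = 0. Lengths are in m, angles in rad, forces in N, time in s.
With the tool pointing down it reaches from about 0.375 to 0.9 m from the base axis. Payload 3.1 kg.
Tool frame: the origin (TCP) lies at the centre of the arm's flange, where the gripper is bolted on; the fingertips stand tip_reach ahead of it and the grasp point (between the pads) lies 164 mm ahead of it (tip_reach is the distance from the TCP to the fingertips, in m); z points along the fingers, y is the direction in which the jaws open and shut (so a half turn about z gives the same grasp; the last joint's range is limited). The gripper opens to 87 mm and grips with 3 to 60 N. Pads are 19 mm wide; open, the fingers measure 117 mm over their backs; the gripper's body (75 mm by 190 mm) begins 51 mm behind the grasp point.
Start: joints at [1.016, 0.527, 1.433, -0, 1.181, -0.178], TCP at [0.23, 0.581, 0.405] pointing down, gripper open.
Joint ranges: [-3.08, 3.08], [-0.75, 2.2], [0.22, 2.44], [-1.43, 4.57], [0, 2.65], [-2.85, 2.85]. Speed limits (rad/s): [2.79, 2.79, 3.14, 3.14, 3.14, 3.14].

## Interface

Orientations are given as a unit quaternion [x, y, z, w].
In Python, from rig import get_obs, camera, hand_in, tip_reach gives the robot as it stands. The module is installed in compiled form; this text tells all that it offers.
- The arm moves only by the tool servo_tool, never from a script. Its argument "steps" is one flat list of numbers, 5 for each row, row after row: the finger opening in m, from 0 to 0.087, then the shift along the tool's x, y, z in m, then the turn about the tool's z in rad. A call has 1 to 12 rows; each row is the pose to reach, as a shift and turn from the pose commanded when the call began, along the tool's axes at that moment; what a row does not reach only later rows make up. A row lasts 1/8 s, in which the tool goes at most 62.5 mm and 10.7 degrees, less where a joint would pass 70% of its speed; a pose out of reach is approached as far as the arm can. A call with a gripper value outside its range is refused whole. The fingers move at their own pace and stop on an object; "force" is the grip in N (left out, the last holds). Time passes only in rows, so rows that repeat a pose let the fingers close. It gives the time, the measured TCP pose, the force and the opening at its end, in the units of the state.
- get_obs(): the state, without advancing time (a new reading comes with each control period).
- camera(name): name is "side" or "top" or "wrist"; returns a dict with "pixels" (480x640x3 uint8, blue, green, red), "vertical_fov" (degrees; the focal length in pixels is half the picture's height over the tangent of half this angle, whatever the lens; pixels are square), "cx", "cy" (the principal point, pixels), "T" (4x4, takes a point from camera to world coordinates). Camera axes: x right, y up, looking along -z (the intrinsics and any distortion apply to the point x, -y, -z); pixel columns grow to the right and rows downward; lengths in m; the calibration is good to about 2 mm. The wrist camera is an equidistant fisheye: a pixel r from the principal point sees the ray r / f radians off the axis. A picture is of the moment at which its call begins. There is no depth.
- hand_in(): hands the job in, once; it reports no verdict.
The state is a dict: "time": time; "q": joint angles; "joint_velocities": joint speeds; "joint_torque": joint torques, N m; "position": TCP position; "tool_rot": TCP orientation; "ft_force": force on the tool from outside, world axes, zero at the start; "moment": the same for the moment, N m; "grip_width": finger opening in m.
Only numpy, scipy, OpenCV 4.12 (cv2) and the standard library are available. Lean on these libraries where they do the work, as an engineer would, in place of code of your own. Each camera call takes 0.05 s, during which the arm holds its last target.

## Task

Lay out the beard kit on the shelf: stand the amber bottle midway between the white tumbler and the soap dish, and lay the beard brush, bristles down, directly in front of the bottle (on the robot's side) and the steel clip directly behind it, both parallel to the line from tumbler to dish and each with a gap of about 4 cm to the bottle. Rest the comb centred on top of the brush, lying along it. Keep the bottle upright all along and leave the wax tin, cream jar and razor where they are.

Things in the scene. Friction and masses are not known exactly. Their poses are not given: they have to be found in the camera images.
- tumbler: white ceramic tumbler, open at the top, 70 mm across and 90 mm tall, fixed to the shelf. Origin: centre of its underside. Its y axis runs along the line through tumbler and soap dish (the dish is at +y or -y, 220 mm away between centres); its x axis points away from the robot, square to that line
- soap_dish: white ceramic rectangular soap dish holding a bar of soap, 100 x 72 mm, 26 mm tall with the soap, fixed to the shelf. Origin: centre of its underside. Its 72 mm side (y) runs along the line through tumbler and dish
- bottle_mid (a point): small amber glass bottle with a black screw cap, upright; round body 34 mm across up to 43 mm high, cap 21 mm across, 66 mm tall in all. The point is on its axis half-way up (33 mm above its underside); z points up
- brush_mid (a point): beard brush without a stem: rounded beech back 114 x 44 mm and 18 mm thick with a flat top, over dark boar bristles 18 mm tall (a rigid block 94 x 32 mm); it starts standing on its bristles, 36 mm tall in all. The point is its centre, 18 mm above its underside; x is its long axis, z points up out of the wooden top
- comb_mid (a point): black plastic comb lying flat, 120 x 30 mm, 6 mm thick, grasped as a solid plate. The point is its centre, 3 mm above its underside; x is its long axis, y points from the teeth to the spine, z up
- clip_mid (a point): small steel mustache clip lying on its lower leaf with the upper leaf raised open, 60 x 14 mm, 4 mm thick lower leaf, about 13 mm tall at the open end. The point is its centre, 6 mm above its underside; x is its long axis (towards the open end), z up
- wax_tin: bystander: low round aluminium tin, 52 mm across, 22 mm tall, loose, to be left alone. Origin: centre of its underside
- cream_jar: bystander: small glass jar with a white lid, 52 mm across, 55 mm tall, loose, to be left alone. Origin: centre of its underside
- razor: bystander: steel safety razor lying down, about 101 mm long with a head 42 mm wide, 13 mm tall, loose, to be left alone. Origin: on the shelf under the middle of the razor; x points to the head
Not all that is in view belongs to the job. Of the things shaped like the part that bears bottle_mid, the amber glass one is meant.

How it is judged:
By the outcome, as a careful person would: the job done as asked, in the order asked, and still so for the second after the job is handed in, with the robot touching nothing.
It also fails if it takes over 115 s, if anything falls off the work surface, if the arm or the gripper's body presses on something with over 40 N, if the wrist force passes 120 N, or if a joint passes its speed limit or range.

## Working session

There is one attempt and no reset: what is moved stays moved. The work goes in short steps, Python scripts to look and compute and a tool call to move; the robot and the scene stay as the last step left them, time stands still between calls to the robot, and variables do not carry over. Pictures are saved under pics/ and viewed, and the job is handed in when it is done.

Besides the shell and the picture viewer there is one more tool, called as name(argument=value, ...) on one line, values as JSON. servo_tool: Moves the arm, as the interface text tells. Its arguments: {"type":"object","properties":{"steps":{"type":"array"},"force":{"type":"number"}},"required":["steps"]}

```bash
mkdir -p pics
python3 - <<'E'
from rig import *
import cv2,numpy as np
print(tip_reach if not callable(tip_reach) else tip_reach()); o=get_obs(); print(o)
for n in ["side","top","wrist"]:
    c=camera(n); cv2.imwrite(f"pics/{n}0.png",c["pixels"]); print(n,c["vertical_fov"],c["cx"],c["cy"],np.round(c["T"],4).tolist(),[k for k in c])
E
```

```text
0.1822
{'time': 0.0, 'q': array([ 1.01550170e+00,  5.28463585e-01,  1.43391308e+00, -7.59678137e-06,
        1.18142663e+00, -1.78489372e-01]), 'joint_velocities': array([-0.00139663,  0.00074841, -0.00050331, -0.00091733,  0.00016745,
       -0.00128812]), 'joint_torque': array([-6.60623136e-04, -4.40035808e+01, -1.76593459e+01,  6.32800232e-02,
        5.82645438e-02, -1.94541612e-04]), 'position': array([0.22974822, 0.58086162, 0.40376937]), 'tool_rot': array([ 1.87288492e-01,  9.82304331e-01, -1.03301911e-03, -3.93217954e-04]), 'ft_force': array([ 0.37525719, -0.17870518, -0.2807234 ]), 'moment': array([ 0.03097847,  0.02947333, -0.01888018]), 'grip_width': 0.08724928996143476}
side 47.38383632477667 321.86383513303986 237.18106127396192 [[0.9668, 0.1836, -0.1776, 0.315], [-0.2552, 0.6695, -0.6976, -0.9481], [-0.0092, 0.7198, 0.6941, 0.9607], [0.0, 0.0, 0.0, 1.0]] ['pixels', 'vertical_fov', 'cx', 'cy', 'T']
top 53.92932535629404 321.2957473827385 234.84134000052217 [[-0.0257, 0.982, -0.1872, 0.4144], [-0.9997, -0.0242, 0.0105, -0.0222], [0.0058, 0.1874, 0.9823, 0.9032], [0.0, 0.0, 0.0, 1.0]] ['pixels', 'vertical_fov', 'cx', 'cy', 'T']
wrist 65.70646984690485 330.8074277091769 238.40721495144032 [[0.3678, -0.897, -0.2451, 0.1629], [0.9299, 0.354, 0.0999, 0.6065], [-0.0028, -0.2647, 0.9643, 0.3838], [0.0, 0.0, 0.0, 1.0]] ['pixels', 'vertical_fov', 'cx', 'cy', 'T']
```

View pics/side0.png

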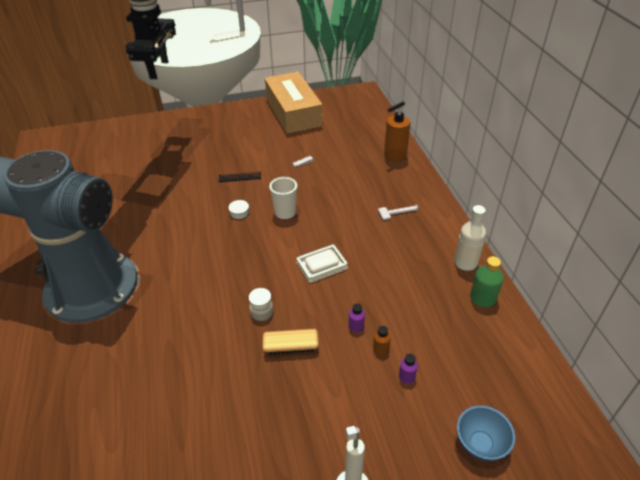

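View pics/top0.png

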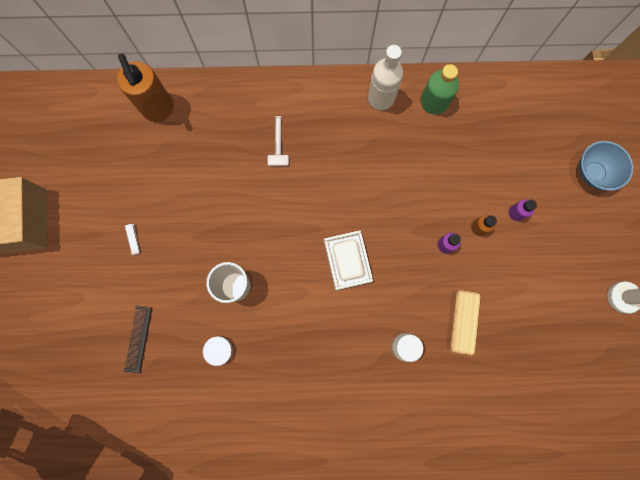

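View pics/wrist0.png

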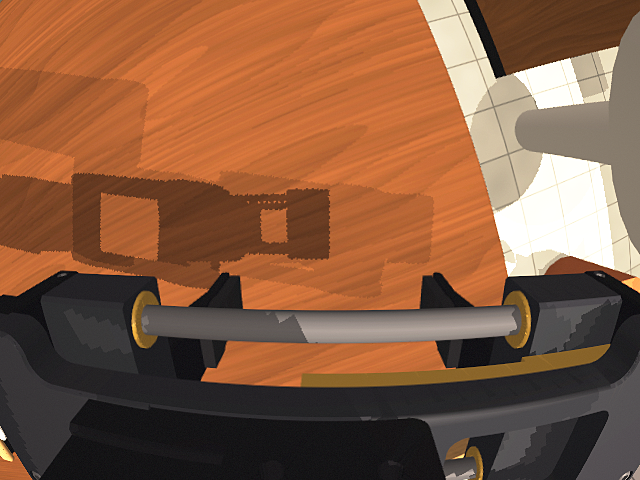

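```bash
cat > h.py <<'E'
from rig import *
import cv2,numpy as np
def f_of(c): return 240/np.tan(np.radians(c["vertical_fov"]/2))
def ray(c,n,u,v):
    f=f_of(c); x=(u-c["cx"])/f; y=(v-c["cy"])/f
    if n=="wrist":
        r=np.hypot(x,y); s=np.sin(r)/r if r>1e-9 else 1; d=np.array([x*s,-y*s,-np.cos(r)])
    else: d=np.array([x,-y,-1.])
    T=np.array(c["T"]); d=T[:3,:3]@d; return T[:3,3],d/np.linalg.norm(d)
def onz(c,n,u,v,z):
    o,d=ray(c,n,u,v); return o+d*(z-o[2])/d[2]
def proj(c,n,P):
    T=np.array(c["T"]); p=T[:3,:3].T@(np.array(P)-T[:3,3]); f=f_of(c); x,y,z=p[0],-p[1],-p[2]
    if n=="wrist":
        r=np.hypot(x,y); t=np.arctan2(r,z); return np.array([c["cx"]+f*t*x/r,c["cy"]+f*t*y/r])
    return np.array([c["cx"]+f*x/z,c["cy"]+f*y/z])
def tri(o1,d1,o2,d2):
    A=np.stack([d1,-d2],1); s=np.linalg.lstsq(A,o2-o1,rcond=None)[0]
    p,q=o1+s[0]*d1,o2+s[1]*d2; return (p+q)/2,np.linalg.norm(p-q)
E
python3 - <<'E'
from h import *
c=camera("top"); s=camera("side")
import pickle; pickle.dump((c,s),open("c0.pkl","wb"))
t=c["pixels"]; a=cv2.resize(t[200:385,100:300],None,fx=4,fy=3.2,interpolation=cv2.INTER_NEAREST)
a=cv2.resize(t[210:360,110:310],None,fx=4,fy=4,interpolation=cv2.INTER_CUBIC); cv2.imwrite("pics/z1.png",a)
a=cv2.resize(t[190:340,320:520],None,fx=4,fy=4,interpolation=cv2.INTER_CUBIC); cv2.imwrite("pics/z2.png",a)
E
```

```text
(no output)
```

View pics/z1.png

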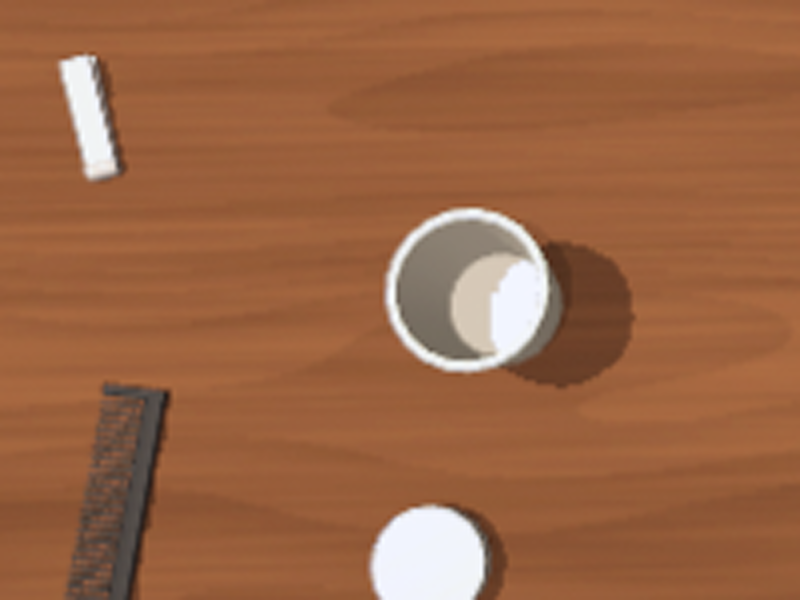

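View pics/z2.png

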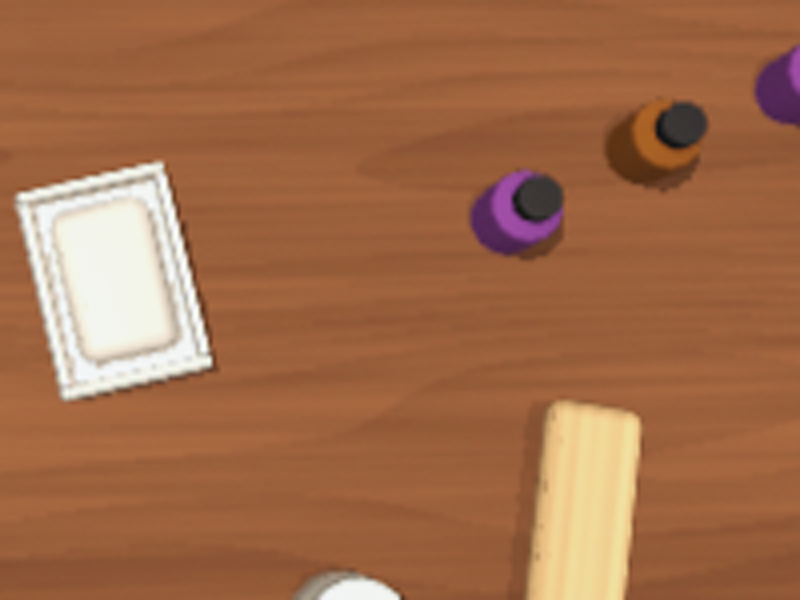

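```bash
cat > m.py <<'E'
from h import *
def big(mask,roi):
    m=np.zeros_like(mask); u0,v0,u1,v1=roi; m[v0:v1,u0:u1]=mask[v0:v1,u0:u1]
    cs,_=cv2.findContours(m,cv2.RETR_EXTERNAL,cv2.CHAIN_APPROX_NONE)
    return max(cs,key=cv2.contourArea)
def wpts(c,n,cnt,z): return np.array([onz(c,n,p[0][0],p[0][1],z)[:2] for p in cnt])
def rect(w):
    (x,y),(a,b),t=cv2.minAreaRect((w*1000).astype(np.float32))
    if a<b: a,b,t=b,a,t+90
    t=(t+90)%180-90
    return (round(x/1000,4),round(y/1000,4)),(round(a,1),round(b,1)),round(t,2)
E
python3 - <<'E'
from m import *
import pickle; c,s=pickle.load(open("c0.pkl","rb"))
hsv=cv2.cvtColor(c["pixels"],cv2.COLOR_BGR2HSV)
white=cv2.inRange(hsv,(0,0,110),(180,75,255))
print("dish",[ (z,rect(wpts(c,"top",big(white,(310,220,390,300)),z))) for z in(0,.01,.016,.02)])
w=wpts(c,"top",big(white,(195,250,262,312)),.09)
m=cv2.inRange(hsv,(0,0,200),(180,60,255))
w2=wpts(c,"top",big(m,(195,250,262,312)),.09)
for x in(w,w2): print("tumbler",cv2.fitEllipse((x*1000).astype(np.float32)),cv2.minEnclosingCircle((x*1000).astype(np.float32)))
print("tin",cv2.minEnclosingCircle((wpts(c,"top",big(m,(195,325,240,370)),.022)*1000).astype(np.float32)))
print("jar",cv2.minEnclosingCircle((wpts(c,"top",big(m,(385,325,430,370)),.055)*1000).astype(np.float32)))
print("clip",[rect(wpts(c,"top",big(white,(115,215,145,262)),z)) for z in(0.004,.01)])
print("razor",rect(wpts(c,"top",big(white,(255,105,300,175)),.007)))
wood=cv2.inRange(hsv,(12,40,170),(35,200,255))
print("brush",rect(wpts(c,"top",big(wood,(440,280,490,365)),.036)))
dark=cv2.inRange(hsv,(0,0,0),(180,255,75))
dark=cv2.morphologyEx(dark,cv2.MORPH_CLOSE,np.ones((7,7),np.uint8))
print("comb",rect(wpts(c,"top",big(dark,(110,295,165,385)),.006)))
cap=cv2.inRange(hsv,(0,0,0),(180,120,70))
for r in [(475,210,500,240)]:
    print("cap",rect(wpts(c,"top",big(cap,r),.066)),cv2.minEnclosingCircle((wpts(c,"top",big(cap,r),.066)*1000).astype(np.float32)))
# side
h2=cv2.cvtColor(s["pixels"],cv2.COLOR_BGR2HSV)
cap=cv2.inRange(h2,(0,0,0),(180,255,60))
k=big(cap,(370,320,395,342)); print(cv2.boundingRect(k))
for nm,r in (("brush",(255,320,325,360)),):
    w=big(cv2.inRange(h2,(12,40,130),(35,220,255)),r); print(nm,cv2.boundingRect(w))
a=s["pixels"][130:230,200:330]; cv2.imwrite("pics/z3.png",cv2.resize(a,None,fx=6,fy=6,interpolation=cv2.INTER_CUBIC))
a=s["pixels"][290:390,250:430]; cv2.imwrite("pics/z4.png",cv2.resize(a,None,fx=4.4,fy=4.4,interpolation=cv2.INTER_CUBIC))
E
```

```text
dish [(0, ((0.5368, -0.0819), (103.6, 74.7), 11.61)), (0.01, ((0.5355, -0.0812), (102.5, 73.9), 11.61)), (0.016, ((0.5347, -0.0808), (101.8, 73.4), 11.61)), (0.02, ((0.5341, -0.0806), (101.3, 73.1), 11.61))]
tumbler ((490.2252502441406, 132.86964416503906), (68.11444091796875, 74.67790222167969), 156.726318359375) ((489.29364013671875, 132.00808715820312), 38.25374984741211)
tumbler ((491.4166259765625, 134.3561248779297), (67.27668762207031, 68.0915298461914), 97.96823120117188) ((491.2752990722656, 134.5247039794922), 34.67970657348633)
tin ((373.3209228515625, 163.85357666015625), 25.357772827148438)
jar ((371.1139221191406, -180.8560333251953), 22.85375213623047)
clip [((0.5867, 0.3345), (62.1, 18.0), 14.77), ((0.5856, 0.3321), (61.7, 17.8), 14.77)]
razor ((0.7808, 0.051), (104.5, 41.9), -0.72)
brush ((0.413, -0.2882), (112.9, 43.7), -10.79)
comb ((0.3973, 0.3124), (117.3, 28.6), -8.24)
cap ((0.5921, -0.339), (21.6, 17.6), -47.8) ((593.4592895507812, -337.61480712890625), 11.049165725708008)
(378, 327, 9, 10)
brush (262, 320, 63, 40)
```

View pics/z3.png

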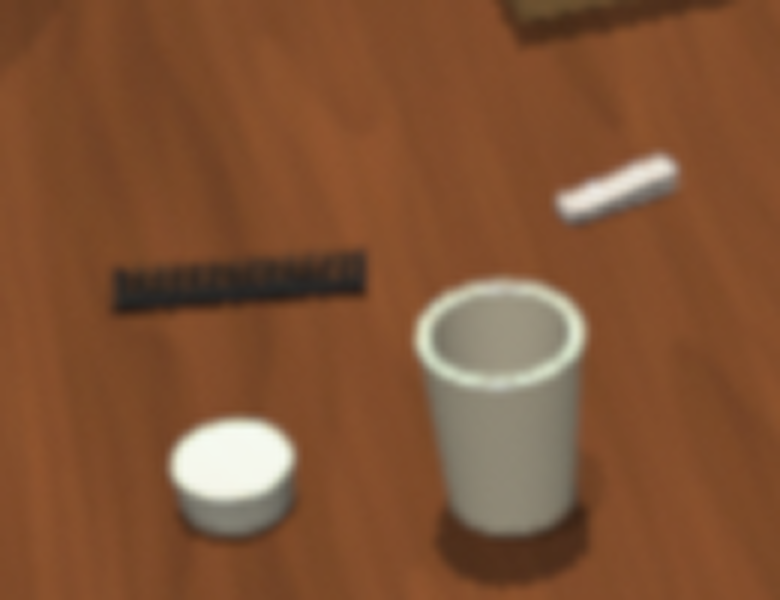

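View pics/z4.png

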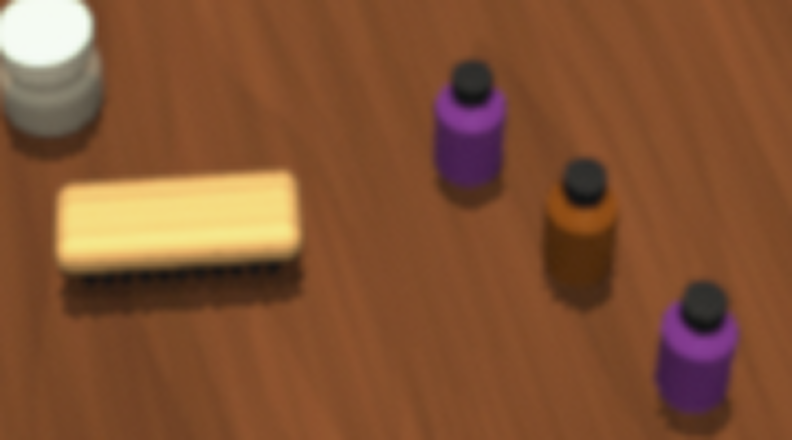

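Run:
```python
from m import *
import pickle; c,s=pickle.load(open("c0.pkl","rb"))
im=s["pixels"].copy()
def box(x,y,L,W,deg,z):
    a=np.radians(deg); e=np.array([np.cos(a),np.sin(a)]); g=np.array([-e[1],e[0]])
    P=[np.r_[np.array([x,y])+i*L/2*e+j*W/2*g,z] for i,j in((1,1),(1,-1),(-1,-1),(-1,1))]
    return P
big_=cv2.resize(im,None,fx=4,fy=4,interpolation=cv2.INTER_CUBIC)
def draw(P,col): 
    p=np.array([(proj(s,"side",q)+.5)*4-.5 for q in P]); cv2.polylines(big_,[np.round(p).astype(int)],True,col,1)
def circ(x,y,r,z,col): draw([[x+r*np.cos(t),y+r*np.sin(t),z] for t in np.linspace(0,6.28,40)],col)
draw(box(.413,-.2882,.114,.044,-10.79,.036),(255,0,0))
# comb x yaw: rect's angle of long axis
draw(box(.3973,.3124,.12,.03,-8.24,.006),(255,255,0))
draw(box(.5861,.3333,.06,.014,14.77,.008),(255,0,0))
draw(box(.5347,-.0808,.1,.072,11.61,.016),(255,0,0))
circ(.593,-.338,.0105,.066,(0,0,255));circ(.593,-.338,.017,.0,(0,0,255))
circ(.4914,.1345,.035,.09,(255,0,0))
cv2.imwrite("pics/o1.png",big_[560:1160,820:1420]); cv2.imwrite("pics/o2.png",big_[1240:1560,1000:1800])
```

```text
(no output)
```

View pics/o1.png

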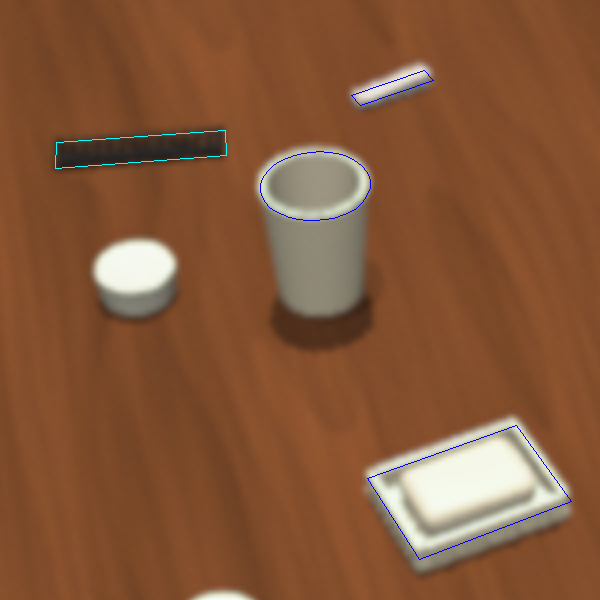

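View pics/o2.png

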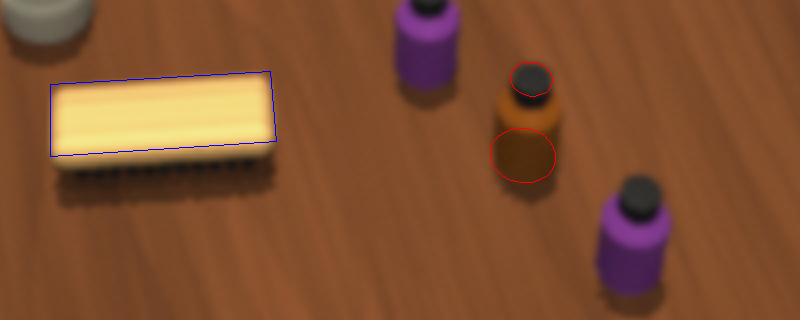

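```bash
cat > plan.py <<'E'
from m import *
from scipy.spatial.transform import Rotation as R
import sys
def plan(x,y,z,yaw=None):
    o=get_obs(); Rm=R.from_quat(o["tool_rot"]).as_matrix(); d=np.array([x,y,z])-o["position"]
    t=Rm.T@d; yw=np.degrees(np.arctan2(Rm[1,1],Rm[0,1])); 
    turn=0 if yaw is None else np.radians((yw-yaw+90)%180-90)
    print("now",o["position"].round(4),"yaw",round(yw,2),"q1,q6",o["q"][[0,5]].round(3),"w",round(o["grip_width"],4),"t",o["time"],"tilt",Rm[:,2].round(4))
    print("shift",t.round(4),"turn",round(turn,4),"newq6~")
if __name__=="__main__": plan(*map(float,sys.argv[1:]))
E
python3 plan.py .594 -.338 .30 11.4
```

```text
now [0.2299 0.581  0.4043] yaw 68.41 q1,q6 [ 1.016 -0.178] w 0.0874 t 0.25 tilt [-5.e-04 -9.e-04 -1.e+00]
shift [-0.6768 -0.7205  0.1049] turn 0.995 newq6~
```

servo_tool(steps=[0.087, -0.677, -0.72, 0.055, 0.995, 0.087, -0.677, -0.72, 0.055, 0.995, 0.087, -0.677, -0.72, 0.055, 0.995, 0.087, -0.677, -0.72, 0.055, 0.995, 0.087, -0.677, -0.72, 0.055, 0.995, 0.087, -0.677, -0.72, 0.055, 0.995, 0.087, -0.677, -0.72, 0.055, 0.995, 0.087, -0.677, -0.72, 0.055, 0.995, 0.087, -0.677, -0.72, 0.055, 0.995, 0.087, -0.677, -0.72, 0.055, 0.995, 0.087, -0.677, -0.72, 0.055, 0.995, 0.087, -0.677, -0.72, 0.055, 0.995])

```text
time: 1.75
position: [0.5067, -0.1171, 0.3631]
tool_rot: [0.634, 0.774, 0.0, 0.0]
ft_force: [2.0, 0.1, 0.2]
grip_width: 0.0873
```

```bash
python3 plan.py .594 -.338 .30 11.4
```

```text
now [ 0.5067 -0.1171  0.3631] yaw 11.36 q1,q6 [-0.442 -0.641] w 0.0873 t 1.75 tilt [ 5.e-04  1.e-04 -1.e+00]
shift [-0.2338  0.042   0.0631] turn -0.0006 newq6~
```

servo_tool(steps=[0.087, -0.228, 0.042, 0.063, 0, 0.087, -0.228, 0.042, 0.063, 0, 0.087, -0.228, 0.042, 0.063, 0, 0.087, -0.228, 0.042, 0.063, 0, 0.087, -0.228, 0.042, 0.063, 0, 0.087, -0.228, 0.042, 0.063, 0])

```text
time: 2.5
position: [0.592, -0.3297, 0.2995]
tool_rot: [0.634, 0.774, 0.0, -0.001]
ft_force: [-0.0, 0.6, -0.5]
grip_width: 0.087
```

```bash
python3 plan.py .594 -.338 .191 11.4
python3 - <<'E'
from m import *
c=camera("wrist"); im=c["pixels"].copy()
for P in [(.594,-.338,.066),(.594,-.338,0)]:
    p=proj(c,"wrist",P); print(p); cv2.circle(im,tuple(np.round(p).astype(int)),3,(0,255,0),-1)
cv2.imwrite("pics/w1.png",im)
E
```

```text
now [ 0.592  -0.3297  0.2995] yaw 11.38 q1,q6 [-0.673 -0.872] w 0.087 t 2.5 tilt [-0.0015  0.0017 -1.    ]
shift [-0.0088  0.0005  0.1085] turn -0.0004 newq6~
[331.47194777 272.32575501]
[331.4605344 242.7153888]
```

View pics/w1.png

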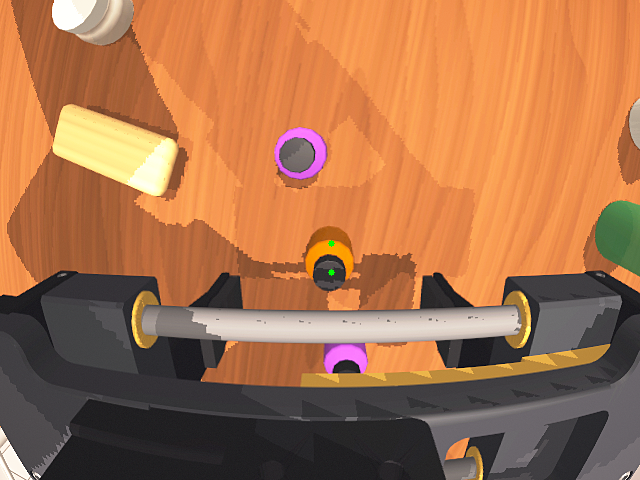

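servo_tool(steps=[0.087, -0.008, 0, 0.04, 0, 0.087, -0.008, 0, 0.08, 0, 0.087, -0.008, 0, 0.108, 0, 0.087, -0.008, 0, 0.108, 0])

```text
time: 3.05
position: [0.5931, -0.3356, 0.1904]
tool_rot: [0.633, 0.774, 0.0, -0.003]
ft_force: [0.2, 0.1, 0.6]
grip_width: 0.0868
```

```bash
python3 plan.py .594 -.338 .191 11.4
```

```text
now [ 0.5931 -0.3356  0.1904] yaw 11.5 q1,q6 [-0.679 -0.879] w 0.0868 t 3.05 tilt [-0.0045  0.0037 -1.    ]
shift [-0.0025  0.0004 -0.0006] turn 0.0017 newq6~
```

servo_tool(steps=[0.087, -0.002, 0, 0, 0, 0.028, -0.002, 0, 0, 0, 0.028, -0.002, 0, 0, 0, 0.028, -0.002, 0, 0, 0, 0.028, -0.002, 0, 0, 0, 0.028, -0.002, 0, 0, 0, 0.028, -0.002, 0, 0, 0, 0.028, -0.002, 0, -0.03, 0, 0.028, -0.002, 0, -0.06, 0, 0.028, -0.002, 0, -0.11, 0, 0.028, -0.002, 0, -0.11, 0], force=15)

```text
time: 4.42
position: [0.5957, -0.3409, 0.3068]
tool_rot: [0.633, 0.774, 0.0, 0.005]
ft_force: [-0.1, 0.3, -0.9]
grip_width: 0.0331
```

```bash
python3 plan.py .5127 .0269 .3 11.4;python3 - <<'E'
from m import *
c=camera("wrist"); im=c["pixels"].copy(); cv2.imwrite("pics/w2.png",im)
E
```

```text
now [ 0.5957 -0.3409  0.3068] yaw 11.41 q1,q6 [-0.682 -0.881] w 0.0331 t 4.425 tilt [ 0.0077 -0.0062 -1.    ]
shift [ 0.377  -0.0087  0.0039] turn 0.0001 newq6~
```

View pics/w2.png

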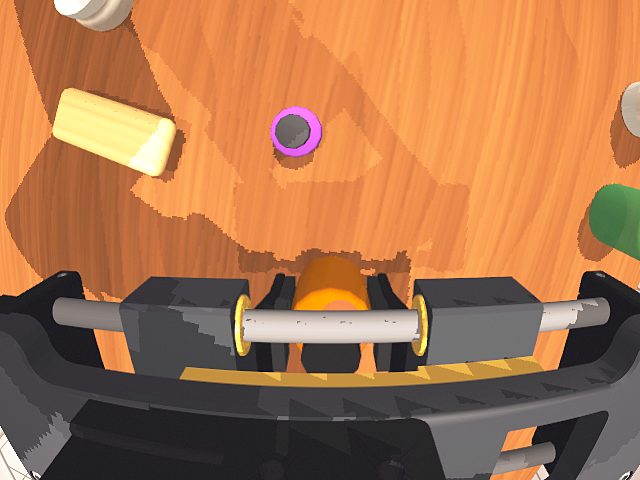

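servo_tool(steps=[0.028, 0.03, -0.001, 0, 0, 0.028, 0.08, -0.002, 0, 0, 0.028, 0.13, -0.003, 0, 0, 0.028, 0.18, -0.004, 0, 0, 0.028, 0.23, -0.005, 0, 0, 0.028, 0.28, -0.006, 0, 0, 0.028, 0.32, -0.007, 0, 0, 0.028, 0.35, -0.008, 0, 0, 0.028, 0.377, -0.009, 0, 0, 0.028, 0.377, -0.009, 0, 0, 0.028, 0.377, -0.009, 0, 0])

```text
time: 5.85
position: [0.5111, 0.0276, 0.3013]
tool_rot: [0.633, 0.774, -0.0, -0.0]
ft_force: [0.2, 0.1, -1.0]
grip_width: 0.0334
```

```bash
python3 plan.py .5127 .0269 .194 11.4
```

```text
now [0.5111 0.0276 0.3013] yaw 11.42 q1,q6 [-0.165 -0.364] w 0.0334 t 5.85 tilt [-1.2e-03 -2.0e-04 -1.0e+00]
shift [-0.001   0.0016  0.1073] turn 0.0003 newq6~
```

servo_tool(steps=[0.028, -0.001, 0.0015, 0.03, 0, 0.028, -0.001, 0.0015, 0.06, 0, 0.028, -0.001, 0.0015, 0.085, 0, 0.028, -0.001, 0.0015, 0.1, 0, 0.028, -0.001, 0.0015, 0.104, 0, 0.028, -0.001, 0.0015, 0.106, 0, 0.028, -0.001, 0.0015, 0.106, 0, 0.028, -0.001, 0.0015, 0.106, 0])

```text
time: 6.85
position: [0.513, 0.0272, 0.1968]
tool_rot: [0.633, 0.774, 0.0, 0.001]
ft_force: [0.3, -0.0, 0.0]
grip_width: 0.0338
```

```bash
python3 plan.py .5127 .0269 .1905 11.4
```

```text
now [0.513  0.0272 0.1968] yaw 11.41 q1,q6 [-0.165 -0.364] w 0.0338 t 6.85 tilt [ 1.4e-03 -3.0e-04 -1.0e+00]
shift [-0.0003 -0.0003  0.0063] turn 0.0001 newq6~
```

servo_tool(steps=[0.028, 0, 0, 0.0015, 0, 0.028, 0, 0, 0.003, 0, 0.028, 0, 0, 0.004, 0, 0.028, 0, 0, 0.004, 0])

```text
time: 7.35
position: [0.5127, 0.0272, 0.1924]
tool_rot: [0.633, 0.774, 0.0, 0.0]
ft_force: [-0.1, -0.2, 3.8]
grip_width: 0.0337
```

servo_tool(steps=[0.045, 0, 0, 0.004, 0, 0.06, 0, 0, 0.004, 0, 0.06, 0, 0, 0.004, 0, 0.06, 0, 0, 0.004, 0, 0.06, 0, 0, -0.01, 0, 0.06, 0, 0, -0.04, 0, 0.07, 0, 0, -0.09, 0, 0.07, 0, 0, -0.13, 0, 0.07, 0, 0, -0.13, 0])

```text
time: 8.48
position: [0.5136, 0.0272, 0.326]
tool_rot: [0.633, 0.774, 0.002, 0.004]
ft_force: [0.1, 0.3, -0.6]
grip_width: 0.0694
```

```bash
python3 plan.py .413 -.288 .32 79.2;python3 - <<'E'
from m import *
s=camera("side"); t=camera("top"); c=camera("wrist")
cv2.imwrite("pics/s3.png",cv2.resize(s["pixels"][120:320,200:460],None,fx=3,fy=3)); cv2.imwrite("pics/t3.png",cv2.resize(t["pixels"][150:350,180:440],None,fx=3,fy=3)); 
M=(.5127,.0269)
print(proj(c,"wrist",(*M,.066)), proj(s,"side",(*M,.066)))
im=c["pixels"].copy(); cv2.circle(im,tuple(np.round(proj(c,"wrist",(*M,.066))).astype(int)),3,(0,255,0),-1); cv2.imwrite("pics/w3.png",im)
E
```

```text
now [0.5136 0.0272 0.326 ] yaw 11.41 q1,q6 [-0.165 -0.364] w 0.0694 t 8.475 tilt [ 0.0086 -0.0014 -1.    ]
shift [-0.2891 -0.161   0.0056] turn -1.1831 newq6~
[330.50271865 247.74161091] [301.60161871 218.74073727]
```

View pics/s3.png

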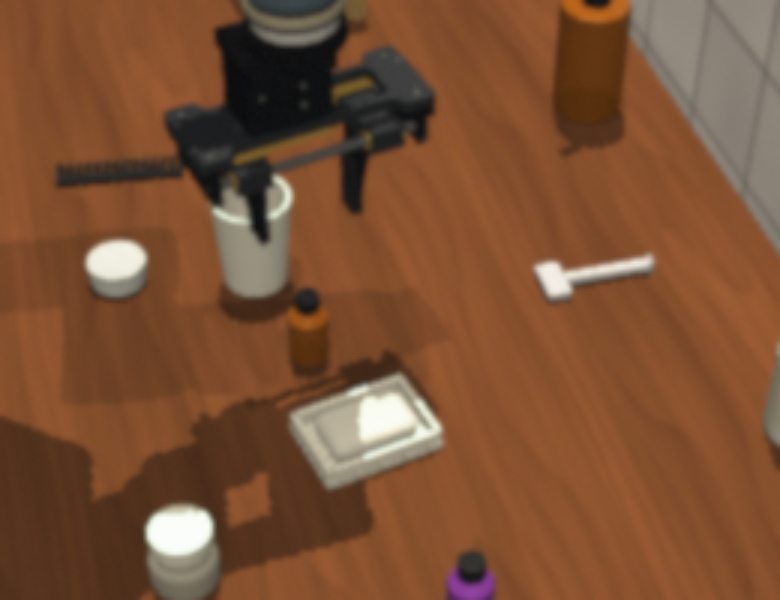

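View pics/w3.png

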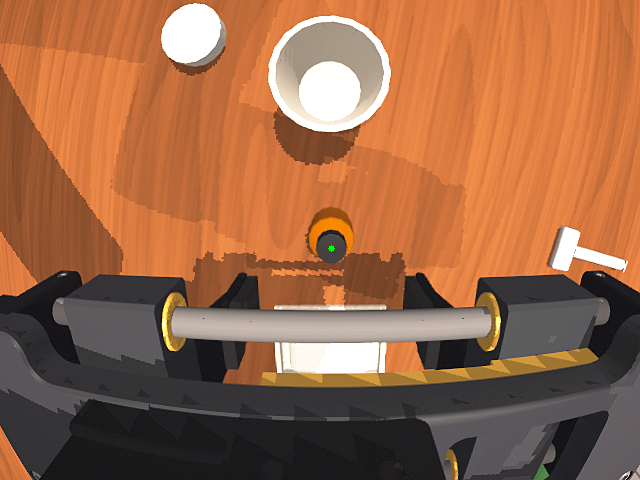

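servo_tool(steps=[0.087, -0.289, -0.161, 0.01, -1.183, 0.087, -0.289, -0.161, 0.01, -1.183, 0.087, -0.289, -0.161, 0.01, -1.183, 0.087, -0.289, -0.161, 0.01, -1.183, 0.087, -0.289, -0.161, 0.01, -1.183, 0.087, -0.289, -0.161, 0.01, -1.183, 0.087, -0.289, -0.161, 0.01, -1.183, 0.087, -0.289, -0.161, 0.01, -1.183, 0.087, -0.289, -0.161, 0.01, -1.183])

```text
time: 9.75
position: [0.4119, -0.2871, 0.3112]
tool_rot: [0.095, 0.995, 0.001, -0.001]
ft_force: [-0.7, 0.6, -0.9]
grip_width: 0.0872
```

```bash
python3 plan.py .413 -.288 .193 79.2;python3 - <<'E'
from m import *
c=camera("wrist"); im=c["pixels"].copy()
a=np.radians(-10.79); e=np.array([np.cos(a),np.sin(a)]); g=np.array([-e[1],e[0]])
p=np.array([proj(c,"wrist",(*(np.array([.413,-.288])+i*.057*e+j*.022*g),.036)) for i,j in((1,1),(1,-1),(-1,-1),(-1,1))])
cv2.polylines(im,[np.round(p).astype(int)],True,(255,0,0),1); cv2.imwrite("pics/w4.png",im)
E
```

```text
now [ 0.4119 -0.2871  0.3112] yaw 79.07 q1,q6 [-0.832 -2.212] w 0.0872 t 9.75 tilt [-0.0018  0.0022 -1.    ]
shift [-0.0016 -0.0009  0.1182] turn -0.0024 newq6~
```

View pics/w4.png

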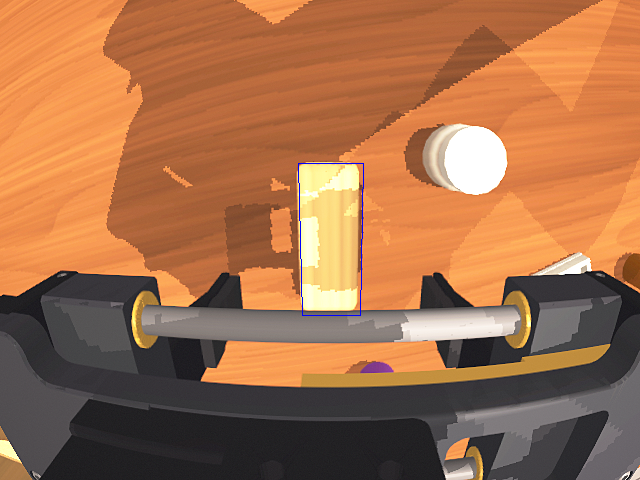

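servo_tool(steps=[0.087, -0.001, -0.001, 0.04, 0, 0.087, -0.001, -0.001, 0.08, 0, 0.087, -0.001, -0.001, 0.11, 0, 0.087, -0.001, -0.001, 0.118, 0, 0.087, -0.001, -0.001, 0.118, 0, 0.036, -0.001, -0.001, 0.118, 0, 0.036, -0.001, -0.001, 0.118, 0, 0.036, -0.001, -0.001, 0.118, 0, 0.036, -0.001, -0.001, 0.118, 0, 0.036, -0.001, -0.001, 0.118, 0, 0.036, -0.001, -0.001, 0.118, 0], force=20)

```text
time: 11.18
position: [0.4128, -0.2891, 0.1942]
tool_rot: [0.094, 0.996, -0.0, 0.0]
ft_force: [-0.5, -0.2, 1.5]
grip_width: 0.0439
```

```bash
python3 plan.py .4353 .0113 .32 11.4
```

```text
now [ 0.4128 -0.2891  0.1942] yaw 79.18 q1,q6 [-0.833 -2.215] w 0.0439 t 11.175 tilt [ 0. -0. -1.]
shift [ 0.0343  0.2993 -0.1258] turn 1.183 newq6~
```

servo_tool(steps=[0.036, 0, 0, -0.03, 0, 0.036, 0, 0, -0.08, 0, 0.036, 0.002, 0.01, -0.12, 0.1, 0.036, 0.005, 0.05, -0.125, 0.28, 0.036, 0.01, 0.1, -0.125, 0.46, 0.036, 0.016, 0.15, -0.125, 0.64, 0.036, 0.022, 0.2, -0.125, 0.82, 0.036, 0.028, 0.25, -0.125, 1.0, 0.036, 0.034, 0.28, -0.125, 1.13, 0.036, 0.034, 0.299, -0.125, 1.183, 0.036, 0.034, 0.299, -0.125, 1.183, 0.036, 0.034, 0.299, -0.125, 1.183])

```text
time: 12.68
position: [0.4355, 0.0106, 0.319]
tool_rot: [0.633, 0.774, -0.0, 0.0]
ft_force: [0.7, -0.4, -1.5]
grip_width: 0.0437
```

```bash
python3 plan.py .4353 .0113 .199 11.4;python3 - <<'E'
from m import *
c=camera("wrist"); cv2.imwrite("pics/w5.png",c["pixels"])
E
```

```text
now [0.4355 0.0106 0.319 ] yaw 11.45 q1,q6 [-0.233 -0.433] w 0.0437 t 12.675 tilt [-2.e-04 -3.e-04 -1.e+00]
shift [ 8.0e-04 -1.0e-04  1.2e-01] turn 0.0008 newq6~
```

View pics/w5.png

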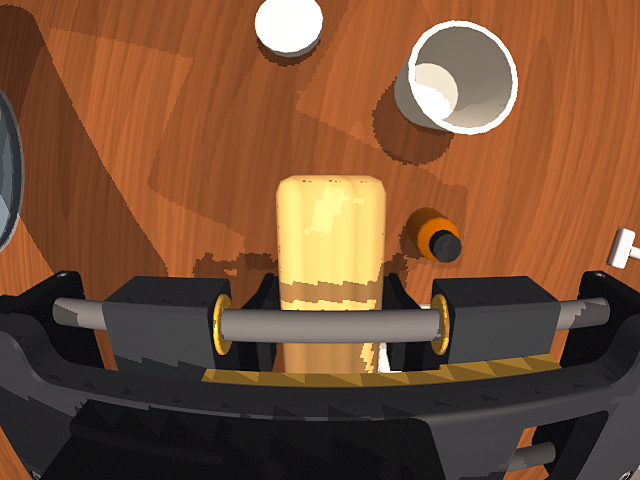

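Run:
```python
from m import *
c=camera("wrist"); o=get_obs()["position"]
for v in (175,177,180):
    d=onz(c,"wrist",331,v,.1608)[:2]-o[:2]; a=np.radians(11.4); print(d@[-np.sin(a),np.cos(a)], d@[np.cos(a),np.sin(a)])
```

```text
0.05780431931808388 0.0002815258317557662
0.05705339853731037 0.00028160862640103264
0.05592542283318028 0.0002817355940961594
```

servo_tool(steps=[0.036, 0.001, 0, 0.04, 0, 0.036, 0.001, 0, 0.075, 0, 0.036, 0.001, 0, 0.105, 0, 0.036, 0.001, 0, 0.117, 0, 0.036, 0.001, 0, 0.12, 0, 0.036, 0.001, 0, 0.122, 0, 0.036, 0.001, 0, 0.1235, 0, 0.036, 0.001, 0, 0.125, 0, 0.036, 0.001, 0, 0.125, 0])

```text
time: 13.9
position: [0.4354, 0.012, 0.1943]
tool_rot: [0.633, 0.774, 0.0, 0.0]
ft_force: [0.6, 0.2, -1.5]
grip_width: 0.0436
```

servo_tool(steps=[0.036, 0, 0, 0.001, 0, 0.036, 0, 0, 0.001, 0, 0.036, 0, 0, 0.001, 0])

```text
time: 14.28
position: [0.4353, 0.012, 0.1941]
tool_rot: [0.633, 0.774, 0.0, 0.001]
ft_force: [0.6, -0.2, 10.3]
grip_width: 0.0435
```

servo_tool(steps=[0.05, 0, 0, 0, 0, 0.058, 0, 0, 0, 0, 0.058, 0, 0, 0, 0, 0.058, 0, 0, 0, 0, 0.058, 0, 0, -0.02, 0, 0.058, 0, 0, -0.06, 0, 0.058, 0, 0, -0.12, 0, 0.058, 0, 0, -0.12, 0])

```text
time: 15.28
position: [0.4364, 0.0119, 0.3167]
tool_rot: [0.633, 0.774, 0.002, 0.004]
ft_force: [-0.1, 0.3, -1.0]
grip_width: 0.0581
```

```bash
python3 plan.py .586 .3333 .30 -75.2
python3 - <<'E'
from m import *
c=camera("wrist"); im=c["pixels"].copy()
def dr(x,y,deg,L,W,z):
    a=np.radians(deg); e=np.array([np.cos(a),np.sin(a)]); g=np.array([-e[1],e[0]])
    p=np.array([proj(c,"wrist",(*(np.array([x,y])+i*L/2*e+j*W/2*g),z)) for i,j in((1,1),(1,-1),(-1,-1),(-1,1))])
    cv2.polylines(im,[np.round(p).astype(int)],True,(255,0,0),1)
dr(.4353,.0113,-78.6,.114,.044,.036); dr(.5127,.0269,0,.02,.02,.066)
cv2.imwrite("pics/w6.png",im)
E
```

```text
now [0.4364 0.0119 0.3167] yaw 11.42 q1,q6 [-0.23  -0.429] w 0.0581 t 15.275 tilt [ 0.0093 -0.0021 -1.    ]
shift [0.2855 0.2101 0.0174] turn 1.5117 newq6~
```

View pics/w6.png

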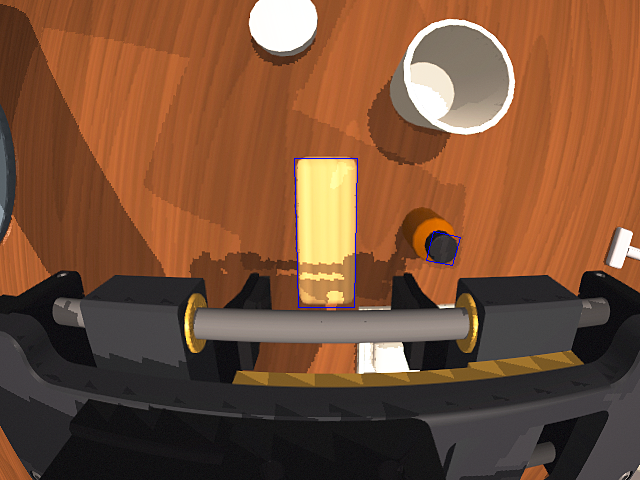

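servo_tool(steps=[0.058, 0.286, 0.21, 0.016, 1.51, 0.058, 0.286, 0.21, 0.016, 1.51, 0.058, 0.286, 0.21, 0.016, 1.51, 0.058, 0.286, 0.21, 0.016, 1.51, 0.058, 0.286, 0.21, 0.016, 1.51, 0.058, 0.286, 0.21, 0.016, 1.51, 0.058, 0.286, 0.21, 0.016, 1.51, 0.058, 0.286, 0.21, 0.016, 1.51, 0.04, 0.286, 0.21, 0.016, 1.51, 0.04, 0.286, 0.21, 0.016, 1.51, 0.04, 0.286, 0.21, 0.016, 1.51])

```text
time: 16.7
position: [0.5844, 0.3336, 0.2956]
tool_rot: [0.992, 0.13, -0.001, 0.0]
ft_force: [-0.3, 0.5, 0.7]
grip_width: 0.0422
```

```bash
python3 plan.py .586 .3333 .186 -75.2
python3 - <<'E'
from m import *
c=camera("wrist"); im=c["pixels"].copy()
def dr(x,y,deg,L,W,z,col):
    a=np.radians(deg); e=np.array([np.cos(a),np.sin(a)]); g=np.array([-e[1],e[0]])
    p=np.array([proj(c,"wrist",(*(np.array([x,y])+i*L/2*e+j*W/2*g),z)) for i,j in((1,1),(1,-1),(-1,-1),(-1,1))])
    cv2.polylines(im,[np.round((p+.5)*4-.5).astype(int)],True,col,1)
im=cv2.resize(im,None,fx=4,fy=4,interpolation=cv2.INTER_CUBIC)
dr(.586,.3333,14.77,.06,.014,.004,(255,0,0))
dr(.586,.3333,14.77,.06,.014,.013,(0,255,0))
cv2.imwrite("pics/w7.png",im[560:1160,1000:1700])
E
```

```text
now [0.5844 0.3336 0.2956] yaw -75.05 q1,q6 [0.353 1.663] w 0.0422 t 16.7 tilt [-2.4e-03 -9.0e-04 -1.0e+00]
shift [0.0018 0.0007 0.1096] turn 0.0026 newq6~
```

View pics/w7.png

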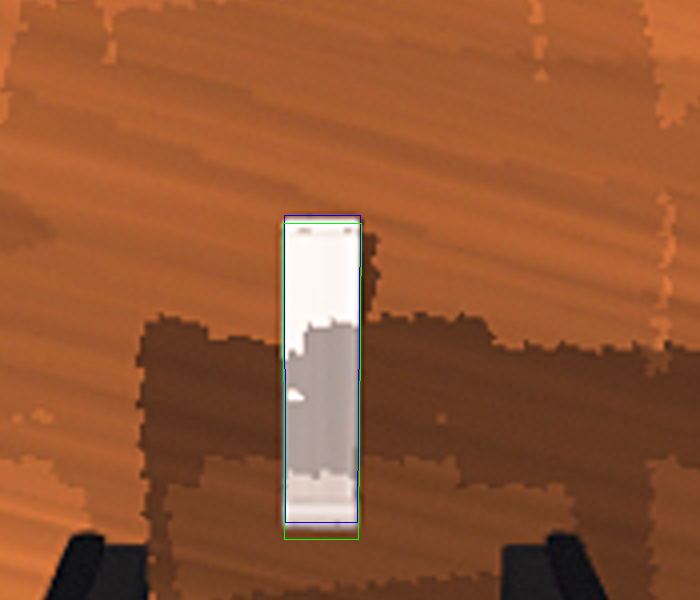

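servo_tool(steps=[0.04, 0.002, 0.001, 0.03, 0.003, 0.04, 0.002, 0.001, 0.07, 0.003, 0.04, 0.002, 0.001, 0.098, 0.003, 0.04, 0.002, 0.001, 0.105, 0.003, 0.04, 0.002, 0.001, 0.107, 0.003, 0.04, 0.002, 0.001, 0.107, 0.003])

```text
time: 17.5
position: [0.5874, 0.3336, 0.1914]
tool_rot: [0.992, 0.128, 0.001, -0.0]
ft_force: [-0.6, 0.8, -0.4]
grip_width: 0.0399
```

```bash
python3 plan.py .586 .3333 .185 -75.2
```

```text
now [0.5874 0.3336 0.1914] yaw -75.28 q1,q6 [0.351 1.665] w 0.0399 t 17.5 tilt [ 2.3e-03  8.0e-04 -1.0e+00]
shift [-0.0015 -0.0001  0.0064] turn -0.0013 newq6~
```

servo_tool(steps=[0.04, -0.001, 0, 0.003, 0, 0.04, -0.001, 0, 0.005, 0, 0.04, -0.001, 0, 0.005, 0, 0.04, -0.001, 0, 0.005, 0])

```text
time: 18.0
position: [0.5859, 0.3332, 0.1852]
tool_rot: [0.992, 0.128, 0.0, -0.0]
ft_force: [-0.3, 0.7, 0.3]
grip_width: 0.0401
```

```bash
python3 plan.py .586 .3333 .185 -75.2
```

```text
now [0.5859 0.3332 0.1852] yaw -75.29 q1,q6 [0.352 1.666] w 0.0401 t 18.0 tilt [ 1.e-04  1.e-04 -1.e+00]
shift [ 0.0001 -0.0001  0.0002] turn -0.0015 newq6~
```

Close and lift slightly to test the grip.

servo_tool(steps=[0.01, 0, 0, 0, 0, 0.008, 0, 0, 0, 0, 0.008, 0, 0, 0, 0, 0.008, 0, 0, 0, 0, 0.008, 0, 0, 0, 0, 0.008, 0, 0, -0.02, 0, 0.008, 0, 0, -0.06, 0, 0.008, 0, 0, -0.1, 0, 0.008, 0, 0, -0.125, 0, 0.008, 0, 0, -0.125, 0, 0.008, 0, 0, -0.125, 0], force=15)

```text
time: 19.38
position: [0.5854, 0.333, 0.3097]
tool_rot: [0.992, 0.128, -0.001, 0.0]
ft_force: [0.5, 0.5, -1.3]
grip_width: 0.0137
```

```bash
python3 plan.py .5754 .0396 .315 11.4
python3 - <<'E'
from m import *
c=camera("wrist"); cv2.imwrite("pics/w8.png",c["pixels"])
E
```

```text
now [0.5854 0.333  0.3097] yaw -75.28 q1,q6 [0.352 1.666] w 0.0137 t 19.375 tilt [-1.1e-03 -4.0e-04 -1.0e+00]
shift [-0.0842  0.2812 -0.0051] turn -1.5129 newq6~
```

View pics/w8.png

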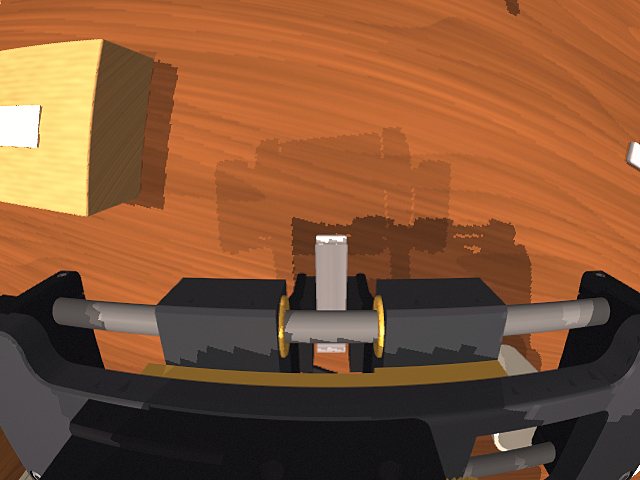

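servo_tool(steps=[0.008, -0.005, 0.02, -0.004, -0.1, 0.008, -0.02, 0.06, -0.004, -0.28, 0.008, -0.03, 0.1, -0.004, -0.46, 0.008, -0.042, 0.14, -0.004, -0.64, 0.008, -0.054, 0.18, -0.004, -0.82, 0.008, -0.066, 0.22, -0.004, -1.0, 0.008, -0.075, 0.25, -0.004, -1.18, 0.008, -0.08, 0.27, -0.004, -1.36, 0.008, -0.084, 0.281, -0.004, -1.5, 0.008, -0.084, 0.281, -0.004, -1.513, 0.008, -0.084, 0.281, -0.004, -1.513, 0.008, -0.084, 0.281, -0.004, -1.513])

```text
time: 20.92
position: [0.5759, 0.0407, 0.3137]
tool_rot: [0.633, 0.774, -0.0, -0.0]
ft_force: [0.6, -0.1, -0.4]
grip_width: 0.0133
```

```bash
python3 plan.py .5754 .0396 .190 11.4
python3 - <<'E'
from m import *
c=camera("wrist"); cv2.imwrite("pics/w9.png",c["pixels"])
E
```

```text
now [0.5759 0.0407 0.3137] yaw 11.39 q1,q6 [-0.123 -0.322] w 0.0133 t 20.925 tilt [-7.e-04  2.e-04 -1.e+00]
shift [-0.001  -0.0006  0.1237] turn -0.0002 newq6~
```

View pics/w9.png

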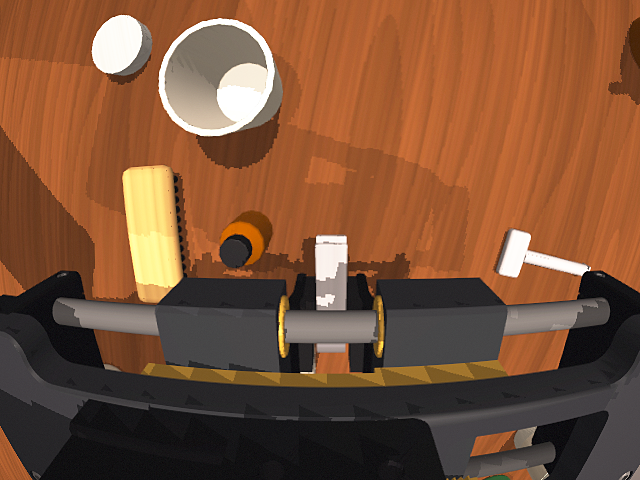

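servo_tool(steps=[0.008, -0.001, -0.0005, 0.04, 0, 0.008, -0.001, -0.0005, 0.08, 0, 0.008, -0.001, -0.0005, 0.105, 0, 0.008, -0.001, -0.0005, 0.115, 0, 0.008, -0.001, -0.0005, 0.118, 0, 0.008, -0.001, -0.0005, 0.12, 0, 0.008, -0.001, -0.0005, 0.12, 0])

```text
time: 21.85
position: [0.5761, 0.039, 0.195]
tool_rot: [0.633, 0.774, 0.0, 0.001]
ft_force: [-0.7, 0.6, 0.8]
grip_width: 0.0134
```

```bash
python3 plan.py .5754 .0396 .1855 11.4
python3 - <<'E'
from m import *
s=camera("side")
cv2.imwrite("pics/s4.png",cv2.resize(s["pixels"][120:260,240:420],None,fx=4,fy=4,interpolation=cv2.INTER_CUBIC))
E
```

```text
now [0.5761 0.039  0.195 ] yaw 11.4 q1,q6 [-0.126 -0.325] w 0.0134 t 21.85 tilt [ 1.7e-03 -2.0e-04 -1.0e+00]
shift [ 0.0008 -0.0005  0.0095] turn 0.0001 newq6~
```

View pics/s4.png

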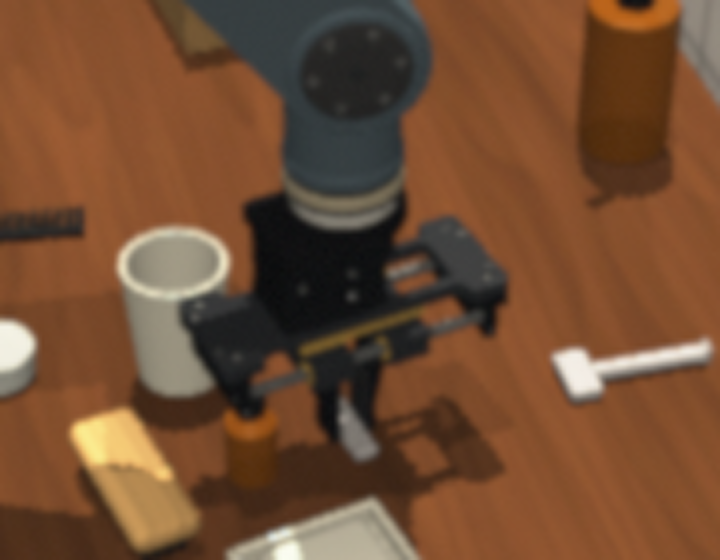

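servo_tool(steps=[0.008, 0, 0, 0.002, 0, 0.008, 0, 0, 0.004, 0, 0.008, 0, 0, 0.005, 0, 0.008, 0, 0, 0.005, 0])

```text
time: 22.4
position: [0.5757, 0.0389, 0.1889]
tool_rot: [0.633, 0.774, -0.0, -0.0]
ft_force: [0.2, 0.3, -0.2]
grip_width: 0.0138
```

```bash
python3 plan.py .5754 .0396 .1855 11.4
python3 - <<'E'
from m import *
s=camera("side")
cv2.imwrite("pics/s5.png",cv2.resize(s["pixels"][180:260,270:370],None,fx=7,fy=7,interpolation=cv2.INTER_CUBIC))
E
```

```text
now [0.5757 0.0389 0.1889] yaw 11.4 q1,q6 [-0.126 -0.325] w 0.0138 t 22.4 tilt [-3.e-04  0.e+00 -1.e+00]
shift [ 0.0007 -0.0001  0.0034] turn 0.0 newq6~
```

View pics/s5.png

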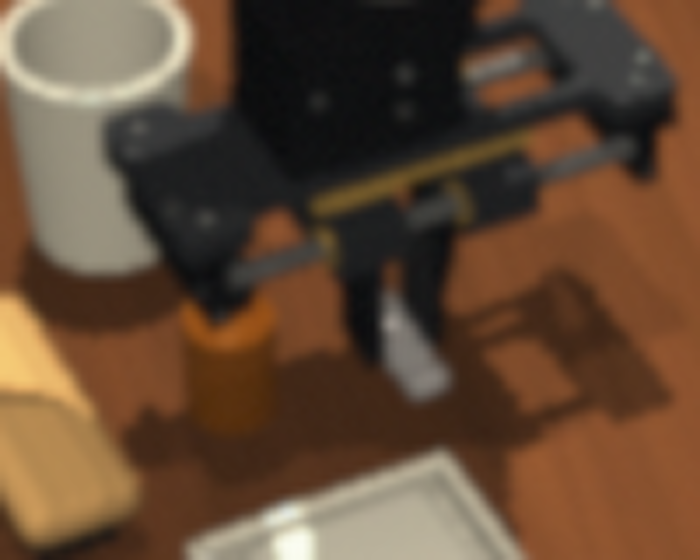

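servo_tool(steps=[0.008, 0, 0, 0.001, 0, 0.008, 0, 0, 0.002, 0, 0.008, 0, 0, 0.003, 0, 0.008, 0, 0, 0.003, 0])

```text
time: 22.95
position: [0.5757, 0.0389, 0.186]
tool_rot: [0.633, 0.774, -0.0, -0.0]
ft_force: [-0.2, -0.1, -0.3]
grip_width: 0.0135
```

servo_tool(steps=[0.008, 0, 0, 0.0005, 0, 0.008, 0, 0, 0.001, 0, 0.008, 0, 0, 0.001, 0])

```text
time: 23.32
position: [0.5757, 0.0389, 0.1851]
tool_rot: [0.633, 0.774, -0.0, -0.0]
ft_force: [0.2, -0.5, -0.1]
grip_width: 0.0137
```

servo_tool(steps=[0.02, 0, 0, 0, 0, 0.03, 0, 0, 0, 0, 0.034, 0, 0, 0, 0, 0.034, 0, 0, 0, 0, 0.034, 0, 0, -0.02, 0, 0.034, 0, 0, -0.06, 0, 0.034, 0, 0, -0.115, 0, 0.034, 0, 0, -0.115, 0, 0.034, 0, 0, -0.115, 0])

```text
time: 24.45
position: [0.5753, 0.039, 0.3]
tool_rot: [0.633, 0.774, -0.0, -0.0]
ft_force: [-0.8, -0.0, -0.2]
grip_width: 0.034
```

```bash
python3 plan.py .3973 .3124 .31 -98.24
python3 - <<'E'
from m import *
c=camera("wrist"); im=c["pixels"].copy()
def dr(x,y,deg,L,W,z):
    a=np.radians(deg); e=np.array([np.cos(a),np.sin(a)]); g=np.array([-e[1],e[0]])
    p=np.array([proj(c,"wrist",(*(np.array([x,y])+i*L/2*e+j*W/2*g),z)) for i,j in((1,1),(1,-1),(-1,-1),(-1,1))])
    cv2.polylines(im,[np.round(p).astype(int)],True,(255,0,0),1)
dr(.4353,.0113,-78.6,.114,.044,.036); dr(.5127,.0269,0,.02,.02,.066); dr(.5754,.0396,-78.6,.06,.014,.008)
cv2.imwrite("pics/w10.png",im)
E
```

```text
now [0.5753 0.039  0.3   ] yaw 11.41 q1,q6 [-0.126 -0.325] w 0.034 t 24.45 tilt [-4.e-04  0.e+00 -1.e+00]
shift [ 0.3032 -0.1204 -0.0099] turn -1.2279 newq6~
```

View pics/w10.png

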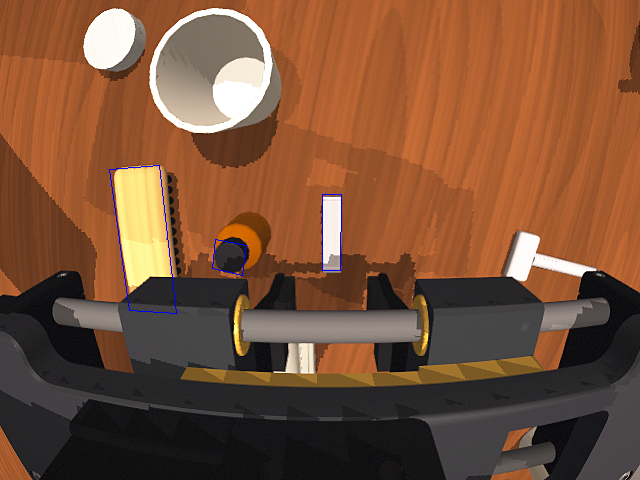

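servo_tool(steps=[0.034, 0.04, -0.015, -0.012, -0.1, 0.05, 0.303, -0.12, -0.012, -1.228, 0.06, 0.303, -0.12, -0.012, -1.228, 0.06, 0.303, -0.12, -0.012, -1.228, 0.06, 0.303, -0.12, -0.012, -1.228, 0.06, 0.303, -0.12, -0.012, -1.228, 0.06, 0.303, -0.12, -0.012, -1.228, 0.06, 0.303, -0.12, -0.012, -1.228, 0.06, 0.303, -0.12, -0.012, -1.228, 0.06, 0.303, -0.12, -0.012, -1.228, 0.06, 0.303, -0.12, -0.012, -1.228])

```text
time: 25.88
position: [0.3985, 0.3118, 0.312]
tool_rot: [0.073, 0.997, -0.0, -0.0]
ft_force: [0.2, -0.9, -0.5]
grip_width: 0.0599
```

```bash
python3 plan.py .3973 .3124 .1845 81.76
python3 - <<'E'
from m import *
c=camera("wrist"); im=c["pixels"].copy()
def dr(x,y,deg,L,W,z):
    a=np.radians(deg); e=np.array([np.cos(a),np.sin(a)]); g=np.array([-e[1],e[0]])
    p=np.array([proj(c,"wrist",(*(np.array([x,y])+i*L/2*e+j*W/2*g),z)) for i,j in((1,1),(1,-1),(-1,-1),(-1,1))])
    cv2.polylines(im,[np.round(p).astype(int)],True,(255,0,0),1)
dr(.3973,.3124,-8.24,.12,.03,.006)
cv2.imwrite("pics/w11.png",im)
E
```

```text
now [0.3985 0.3118 0.312 ] yaw 81.66 q1,q6 [ 0.443 -0.982] w 0.0599 t 25.875 tilt [-2.e-04 -1.e-04 -1.e+00]
shift [0.0012 0.0004 0.1275] turn -0.0018 newq6~
```

View pics/w11.png

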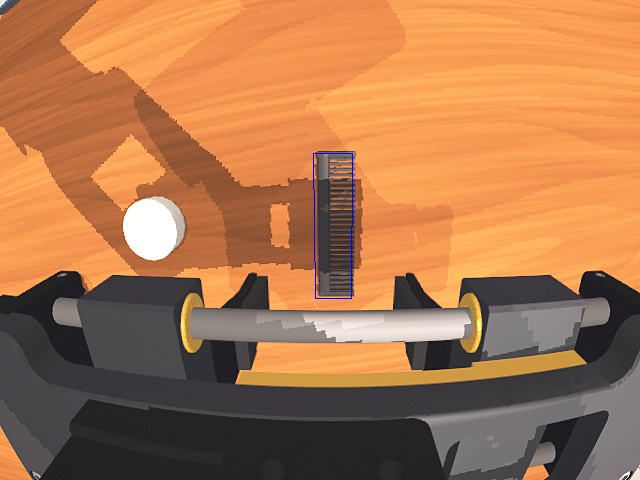

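servo_tool(steps=[0.06, 0.001, 0, 0.04, 0, 0.06, 0.001, 0, 0.08, 0, 0.06, 0.001, 0, 0.11, 0, 0.06, 0.001, 0, 0.12, 0, 0.06, 0.001, 0, 0.123, 0, 0.06, 0.001, 0, 0.125, 0, 0.06, 0.001, 0, 0.126, 0, 0.06, 0.001, 0, 0.126, 0])

```text
time: 26.92
position: [0.3974, 0.3125, 0.1867]
tool_rot: [0.072, 0.997, 0.0, 0.001]
ft_force: [-0.4, 0.9, -0.5]
grip_width: 0.0596
```

```bash
python3 plan.py .3973 .3124 .1845 81.76
```

```text
now [0.3974 0.3125 0.1867] yaw 81.76 q1,q6 [ 0.445 -0.982] w 0.0596 t 26.925 tilt [ 1.2e-03  6.0e-04 -1.0e+00]
shift [ 0.0001 -0.0001  0.0022] turn -0.0 newq6~
```

servo_tool(steps=[0.06, 0, 0, 0.002, 0, 0.06, 0, 0, 0.002, 0, 0.024, 0, 0, 0.002, 0, 0.024, 0, 0, 0.002, 0, 0.024, 0, 0, 0.002, 0, 0.024, 0, 0, 0.002, 0, 0.024, 0, 0, 0.002, 0], force=12)

```text
time: 27.8
position: [0.3972, 0.3124, 0.1841]
tool_rot: [0.072, 0.997, 0.0, 0.0]
ft_force: [-0.6, 0.8, 0.2]
grip_width: 0.0297
```

```bash
python3 plan.py .4353 .0113 .32 11.4
```

```text
now [0.3972 0.3124 0.1841] yaw 81.76 q1,q6 [ 0.445 -0.982] w 0.0297 t 27.8 tilt [ 1.e-04  0.e+00 -1.e+00]
shift [-0.0808 -0.2925 -0.1359] turn 1.2281 newq6~
```

servo_tool(steps=[0.024, 0, 0, -0.03, 0, 0.024, 0, 0, -0.08, 0, 0.024, -0.003, -0.01, -0.125, 0.1, 0.024, -0.014, -0.05, -0.135, 0.28, 0.024, -0.028, -0.1, -0.135, 0.46, 0.024, -0.042, -0.15, -0.135, 0.64, 0.024, -0.056, -0.2, -0.135, 0.82, 0.024, -0.07, -0.25, -0.135, 1.0, 0.024, -0.078, -0.28, -0.135, 1.16, 0.024, -0.081, -0.2925, -0.135, 1.228, 0.024, -0.081, -0.2925, -0.135, 1.228, 0.024, -0.081, -0.2925, -0.135, 1.228])

```text
time: 29.3
position: [0.4351, 0.0118, 0.319]
tool_rot: [0.633, 0.774, -0.0, -0.0]
ft_force: [-0.2, -0.6, 0.0]
grip_width: 0.0297
```

```bash
python3 plan.py .4353 .0113 .222 11.4
python3 - <<'E'
from m import *
c=camera("wrist"); cv2.imwrite("pics/w12.png",c["pixels"])
E
```

```text
now [0.4351 0.0118 0.319 ] yaw 11.47 q1,q6 [-0.231 -0.431] w 0.0297 t 29.3 tilt [-6.e-04  3.e-04 -1.e+00]
shift [-0.0005  0.0001  0.097 ] turn 0.0013 newq6~
```

View pics/w12.png

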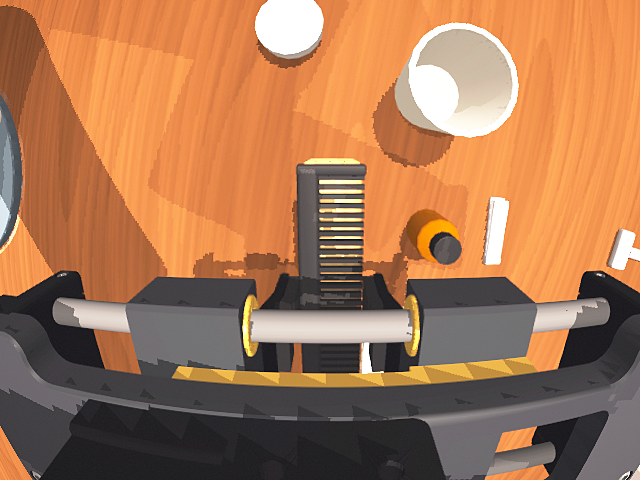

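Run:
```python
from m import *
c=camera("wrist"); o=get_obs()["position"]
for v in (162,164,166):
    d=onz(c,"wrist",331,v,.141)[:2]-o[:2]; a=np.radians(11.4); print(d@[-np.sin(a),np.cos(a)], d@[np.cos(a),np.sin(a)])
```

```text
0.06130802611170321 5.9647800347098837e-05
0.060454106225221835 6.126448262384551e-05
0.05959955694940814 6.288393501314472e-05
```

servo_tool(steps=[0.024, 0, 0, 0.04, 0, 0.024, 0, 0, 0.075, 0, 0.024, 0, 0, 0.088, 0, 0.024, 0, 0, 0.093, 0, 0.024, 0, 0, 0.095, 0, 0.024, 0, 0, 0.097, 0, 0.024, 0, 0, 0.097, 0, 0.024, 0, 0, 0.097, 0])

```text
time: 30.4
position: [0.4355, 0.0112, 0.2225]
tool_rot: [0.633, 0.774, 0.0, 0.0]
ft_force: [-0.8, 1.1, -0.2]
grip_width: 0.0296
```

servo_tool(steps=[0.024, 0, 0, 0.001, 0, 0.024, 0, 0, 0.0015, 0, 0.024, 0, 0, 0.002, 0, 0.024, 0, 0, 0.002, 0])

```text
time: 30.9
position: [0.4354, 0.0113, 0.22]
tool_rot: [0.633, 0.774, -0.0, -0.0]
ft_force: [-0.4, -0.2, 0.4]
grip_width: 0.0298
```

servo_tool(steps=[0.034, 0, 0, 0, 0, 0.044, 0, 0, 0, 0, 0.05, 0, 0, 0, 0, 0.05, 0, 0, 0, 0, 0.05, 0, 0, -0.015, 0, 0.05, 0, 0, -0.05, 0, 0.05, 0, 0, -0.1, 0, 0.05, 0, 0, -0.1, 0])

```text
time: 31.9
position: [0.4363, 0.0112, 0.323]
tool_rot: [0.633, 0.774, 0.002, 0.004]
ft_force: [-0.1, -0.4, 0.0]
grip_width: 0.0501
```

```bash
python3 plan.py .36 .42 .4
python3 - <<'E'
from m import *
c=camera("wrist"); cv2.imwrite("pics/w13.png",c["pixels"])
E
```

```text
now [0.4363 0.0112 0.323 ] yaw 11.42 q1,q6 [-0.231 -0.431] w 0.0501 t 31.9 tilt [ 0.0079 -0.0019 -1.    ]
shift [ 0.4156  0.0067 -0.0784] turn 0 newq6~
```

View pics/w13.png

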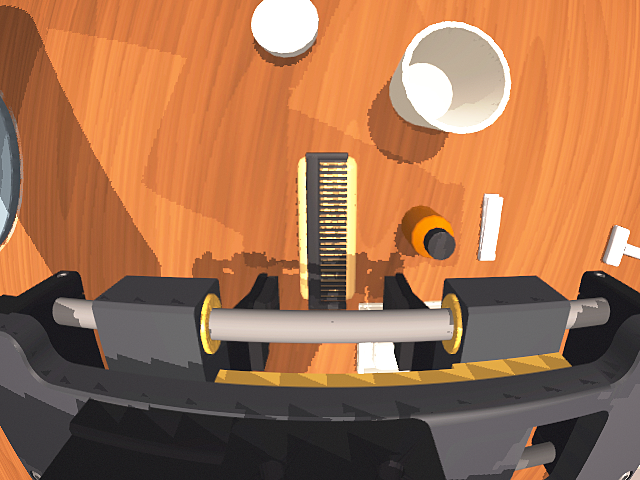

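Comb lies centred on the brush (331, 230). Retreat so the top camera has a clear view.

servo_tool(steps=[0.05, 0.05, 0, -0.04, 0, 0.05, 0.415, 0.007, -0.078, 0, 0.05, 0.415, 0.007, -0.078, 0, 0.05, 0.415, 0.007, -0.078, 0, 0.05, 0.415, 0.007, -0.078, 0, 0.05, 0.415, 0.007, -0.078, 0, 0.05, 0.415, 0.007, -0.078, 0, 0.05, 0.415, 0.007, -0.078, 0, 0.05, 0.415, 0.007, -0.078, 0, 0.05, 0.415, 0.007, -0.078, 0])

```text
time: 33.2
position: [0.3605, 0.4181, 0.397]
tool_rot: [0.634, 0.773, -0.001, -0.0]
ft_force: [-0.5, -0.1, -1.2]
grip_width: 0.0503
```

Run:
```python
from m import *
c=camera("top"); s=camera("side")
hsv=cv2.cvtColor(c["pixels"],cv2.COLOR_BGR2HSV)
cv2.imwrite("pics/t9.png",c["pixels"]); cv2.imwrite("pics/s9.png",cv2.resize(s["pixels"][140:320,190:430],None,fx=3.3,fy=3.3))
im=cv2.resize(c["pixels"],None,fx=4,fy=4,interpolation=cv2.INTER_CUBIC)
def dr(x,y,deg,L,W,z):
    a=np.radians(deg); e=np.array([np.cos(a),np.sin(a)]); g=np.array([-e[1],e[0]])
    p=np.array([proj(c,"top",(*(np.array([x,y])+i*L/2*e+j*W/2*g),z)) for i,j in((1,1),(1,-1),(-1,-1),(-1,1))])
    cv2.polylines(im,[np.round((p+.5)*4-.5).astype(int)],True,(255,0,0),1)
dr(.4353,.0113,-78.6,.114,.044,.036); dr(.4353,.0113,-78.6,.12,.03,.042); dr(.5127,.0269,11.4,.021,.021,.066); dr(.5754,.0396,-78.6,.06,.014,.008)
cv2.imwrite("pics/t9z.png",im[820:1400,840:1600])
```

```text
(no output)
```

View pics/t9.png

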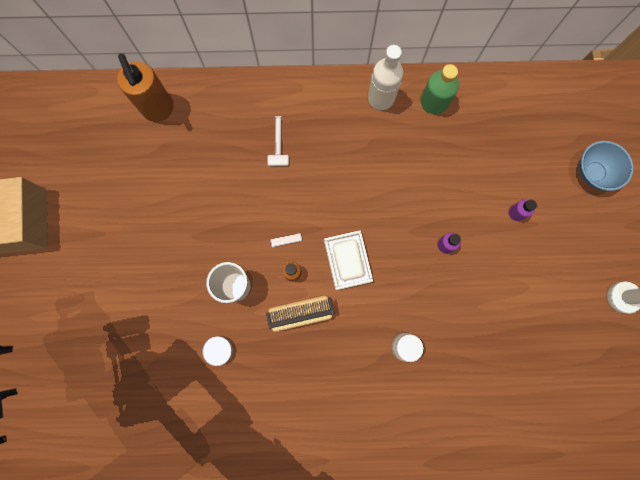

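View pics/t9z.png

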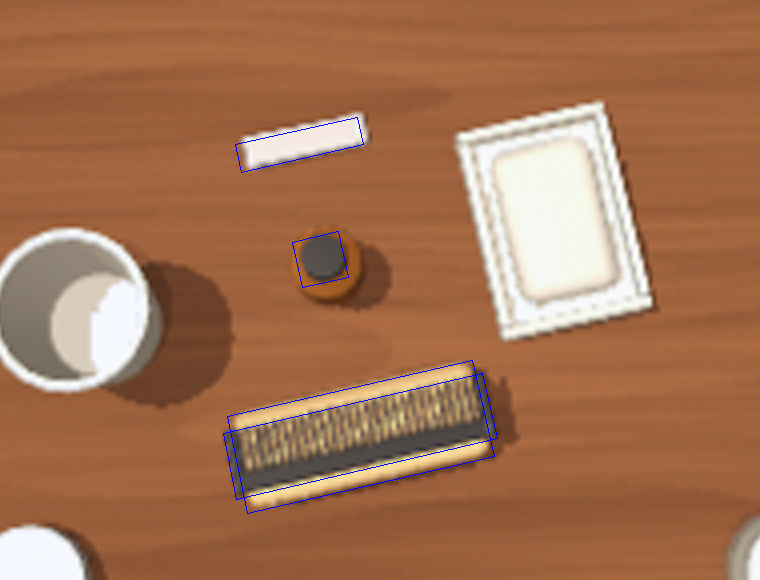

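View pics/s9.png

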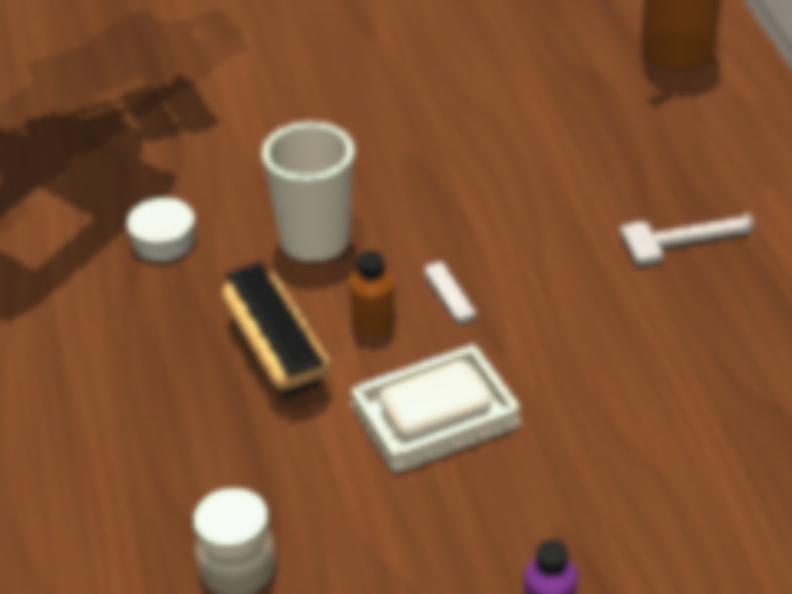

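```bash
python3 -c "
from rig import *
hand_in()"
```

```text
the job is handed in; nothing more can be done
```

The kit is laid out and handed in at about 33 s, placed in the order bottle, brush, clip, comb. After the last move the arm was pulled back clear of everything.

- **Bottle:** The amber bottle stands upright midway between tumbler and dish, at about (0.513, 0.027).
- **Brush and clip:** The brush lies bristles down in front of the bottle and the clip behind it. Both are parallel to the tumbler–dish line, and I set each for a 4 cm gap to the bottle.
- **Comb:** It lies along the brush, centred on top.
- **Last checks:** The final top view shows all four within about 1–2 mm of their targets, which is about the calibration's limit. The side view shows the bottle upright and the comb flat.
- **Small disagreement:** The clip appears about 1.5 mm towards the dish from its target, and the top and wrist views differ by about 1 mm on the brush.
- **Left alone:** The tin, jar and razor appear at the same places in the top picture as at the start.

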